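Unlock the dish carrier and hold its retaining rod through both bushings

ROBOT

A 6-joint arm with a two-finger parallel gripper is mounted at the origin on the work surface. World frame = base frame: x ahead of the robot, y to its left, z up, the work surface at z = 0. Lengths are in mm, angles in rad, forces in N, time in s.
With the tool pointing down it reaches from about 350 to 975 mm from the base axis. Payload 7.1 kg.
Tool frame: the origin (TCP) lies on the front face of the gripper's body, between the roots of the fingers; the fingertips stand 80 mm ahead of it and the grasp point (between the pads) lies 61 mm ahead of it (env.tips_ahead is the distance from the TCP to the fingertips, in mm); z points along the fingers, y is the line along which they close (so a half turn about z gives the same grasp; the last joint's range is limited). The gripper opens to 88 mm and grips with 3 to 60 N. Pads are 20 mm wide; open, the fingers measure 115 mm over their backs; the gripper's body (75 mm by 178 mm) begins 61 mm behind the grasp point.
Start: joints at [-1.154, 0.423, 1.63, -0, 1.089, -0.019], TCP at [263.85, -566.559, 302.675] pointing down, gripper open.
Joint ranges: [-3, 3], [-0.9, 2.11], [0.09, 2.58], [-1.31, 4.45], [0.11, 2.69], [-2.54, 2.54]. Speed limits (rad/s): [2.39, 2.39, 3.01, 3.14, 3.14, 3.14].

INTERFACE

Orientations are given as a unit quaternion [x, y, z, w].
In Python, from station import env, set_gripper, viewer, workorder gives the robot as it stands. Calls block until the motion is done:
- env.reach(position, orientation): joint-space move of the TCP to a pose.
- env.move_l(position, rot=None, rate=150, f_stop=None): straight line of the TCP; rot=None keeps the orientation; rate is the mean speed in mm/s. With f_stop (N) it stops when the force on the tool has changed by that much, and returns True; else False.
- env.move_joints(angles): joint-space move.
- set_gripper(opening): finger opening in mm; the grip force is fixed at half the most; returns when the fingers have stopped.
- env.hold(seconds).
- env.ik(position, orientation): joint angles nearest the present ones, or None.
- env.read_state(): the state.
- viewer.camera(name): name is "side" or "top"; returns the picture (400x640x3 uint8, blue, green, red); there is no depth.
- viewer.camera_params(name): a dict with "fx", "fy", "cx", "cy" (pixels), "pose" (4x4, takes a point from camera to world coordinates). Camera axes: x right, y up, looking along -z (the intrinsics and any distortion apply to the point x, -y, -z); pixel columns grow to the right and rows downward; lengths in mm; the calibration is good to about 2 mm. A picture is of the moment at which its call begins. camera_params takes no time and is no camera call.
A pose or a line that the arm cannot do raises env.IKError and nothing moves.
- workorder.sign_off(): hands the job in; it is judged then, once.
The state is a dict: "time_s": time; "qpos": joint angles; "dq": joint speeds; "tau": joint torques, N m; "tool_pos": TCP position; "orientation": TCP orientation; "force": force on the tool from outside, world axes, zero at the start; "wrist_torque": the same for the moment, N m; "width": finger opening in mm; "grip_force": force on a finger pad.
Only numpy, scipy, OpenCV 4.12 (cv2) and the standard library are available. Lean on these libraries where they do the work, as an engineer would, in place of code of your own. Each camera call takes 0.05 s, during which the arm holds its last target. There are 200 camera calls.

TASK

Take the red key from its blue block, push it fully into the lock on top of the white dish carrier and turn it clockwise to its stop, so that the green cam swings off the brass bushing; leave the key in the lock. Then take the long rod with the orange grip from the wooden rack and thread it from above through the upper and then the lower brass bushing. Finish while still holding the rod upright and still, its foot sticking out below the lower bushing but well clear of the bench, so that I can screw on the end cap; leave everything else on the bench where it is.

Things in the scene. Friction and masses are not known exactly. Their poses are not given: they have to be found in the camera images.
- carrier: White carrier for three dishes, fixed: two plates 102 x 116 x 15 mm, undersides 45 and 105 mm above the bench, on four posts. At its +x end each plate has a brass bushing block 30 x 32 x 15 mm with a vertical 13 mm bore (3 mm lead-in chamfer). Both bores lie on one vertical axis, 62 mm from the origin along x. Origin: on the bench under the lock's axis; z up.
- bush_top (a point): Centre of the upper bushing's mouth, on its top face, 120 mm above the bench. The bushing is 15 mm thick (underside at 105 mm).
- bush_low (a point): Centre of the lower bushing's mouth, on its top face, 60 mm above the bench; underside at 45 mm, open space below.
- lock_mouth (a point): Centre of the key slot's mouth, on top of the dark lock barrel (36 x 30 mm, top at 145 mm). Turns with the barrel: x runs along the slot and the green cam, z up. Slot 19.5 (x) x 9.5 mm, 24 mm deep: the key has 0.2 rad of play. The cam, 121 to 126 mm above the bench, ends in a disc of radius 17 mm, 62 mm from the lock's axis, covering the upper bushing while locked.
- lock (a joint): Turn of the lock, rad: 0 to 0.15 locked at the start (cam over the bushing), grows clockwise seen from above, stop at 1.45. Stiff (0.06 N m of friction), stays where it is left. Lock x axis = carrier x axis turned clockwise by this value.
- keyblock: Blue block 70 x 50 x 45 mm, fixed, with the key standing in its slot. Origin: centre of its underside.
- key: Red-handled key, 60 mm tall, 50 g, upright. Origin: centre of the blade's foot, 25 mm above the bench in its block; z up, x along the blade's width. Blade 16 (x) x 6 (y) x 20 mm; above it a collar 24 mm across, 4 mm thick, that seats on the lock's top; then the red bow, 26 (x) x 10 (y) mm, 24 to 60 mm above the foot. Pinch the bow across y. Fits the slot either way round.
- rack: Wooden rack 50 (x) x 150 (y) x 60 (z) mm, fixed, with three square holes 50 mm apart along its y, each 11.5 mm wide and 50 mm deep. The long rod and the two short ones stand in them, in any order. Origin: centre of its underside.
- rod: Long retaining rod, 77 to 143 g, upright in the rack, foot 10 mm above the bench. Steel shaft 10 mm across, 130 mm long, with a round-nosed (hemispherical) foot; above it the orange grip 24 (x) x 14 (y) mm, 130 to 164 mm above the foot. Pinch the grip across its 14 mm (y). Origin: centre of the foot; z up along the rod.
- rod_grip (a point): Middle of the orange grip, 147 mm above the rod's foot.
- rod_foot (a point): Centre of the rod's foot.
- dropper: Amber dropper bottle with black cap, 36 mm across, 85 mm tall. Bystander. Origin: centre of its underside.
- dishes: Loose stack of three red culture dishes, 90 mm across, 41 mm tall. Bystander. Origin: centre of its underside.
- slidebox: Grey slide box with white lid 85 x 35 x 30 mm. Bystander. Origin: centre of its underside.
- beaker: White plastic beaker 68 mm across, 70 mm tall. Bystander. Origin: centre of its underside.
- jar: Green glass jar with white lid 60 mm across, 70 mm tall. Bystander. Origin: centre of its underside.
- short_a: Short steel rod with a small blue grip, 89 mm long overall, upright in the rack (top about 99 mm above the bench). Bystander. Origin: centre of its foot.
- short_b: The same with a grey grip. Bystander.
Things that resemble listed ones, but are neither listed nor needed, are in the scene too. What is shaped like the rod but purple is not meant.

How it is judged:
By the outcome, as a careful person would: the job done as asked, in the order asked, and still so for the second after the job is handed in, while the arm keeps its last pose, push and grip.
It also fails if it takes over 72 s, if anything falls off the work surface, if the arm or the gripper's body presses on something with over 40 N, if the wrist force passes 120 N, or if a joint passes its speed limit or range.

## Working session

There is one attempt and no reset: what is moved stays moved. The work goes in short steps, each a Python script; the robot and the scene stay as the last script left them, time stands still between calls to the robot, and variables do not carry over. Pictures are saved under pics/ and viewed, at most 10 in all, crops included, and the job is handed in when it is done.

```bash
ls; mkdir -p pics; python3 - <<'E'
from station import env, viewer
import cv2, numpy as np
for n in("top","side"):
    cv2.imwrite(f"pics/{n}0.png",viewer.camera(n))
    p=viewer.camera_params(n); print(n,{k:(np.round(v,4).tolist()) if not isinstance(v,str) else v for k,v in p.items()})
print(env.read_state())
E
```

```text
pics
top {'fx': 379.2591, 'fy': 379.2591, 'cx': 325.9561, 'cy': 194.5826, 'pose': [[0.0176, 0.9938, -0.1101, 509.2875], [-0.9998, 0.0182, 0.0047, 53.5172], [0.0067, 0.11, 0.9939, 978.7577], [0.0, 0.0, 0.0, 1.0]]}
side {'fx': 366.9968, 'fy': 366.9968, 'cx': 317.5772, 'cy': 201.1064, 'pose': [[-0.7833, 0.4294, -0.4495, 183.8722], [-0.6215, -0.5255, 0.581, 571.2215], [0.0133, 0.7345, 0.6785, 732.4513], [0.0, 0.0, 0.0, 1.0]]}
{'time_s': 0.1, 'qpos': array([-1.15398923e+00,  4.23751568e-01,  1.63059995e+00,  2.07109739e-06,
        1.08861011e+00, -1.89667096e-02]), 'dq': array([ 0.00016875, -0.00102519, -0.00086008, -0.00133308, -0.00124273,
       -0.00133563]), 'tau': array([ 1.42028108e-03, -5.45610631e+01, -2.74321032e+01,  6.46624574e-02,
        1.89215405e-02, -3.79267919e-05]), 'tool_pos': array([ 263.70432737, -566.21257918,  301.99273889]), 'orientation': array([ 9.76356286e-01,  2.16166450e-01, -1.34362922e-04, -6.71169887e-04]), 'force': array([-0.0109884 , -0.82711705, -0.20439447]), 'wrist_torque': array([-0.03093437, -0.00060845,  0.00908073]), 'grip_force': 0.0, 'width': 87.66525411109825}
```

View pics/top0.png

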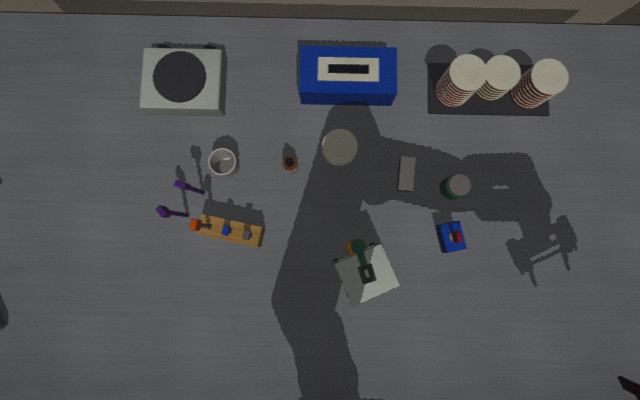

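View pics/side0.png

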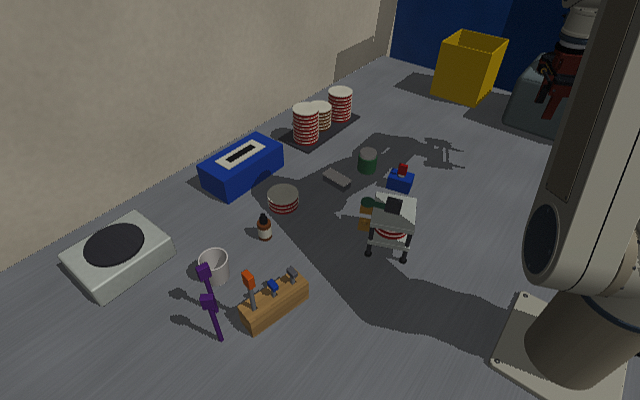

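The top view shows the rack at about (227,231), the carrier at (366,272), and the key with its block at (452,237).
- **Rod candidates:** orange grip (194,225), purple decoys (162,211) and (180,184), short blue (226,231), short grey (247,235). I choose the orange one.
- **Key candidates:** the red bow on the blue block at (457,237). The other blue box at (349,75) is a large one and not meant.

Next I check close crops.

```bash
python3 - <<'E'
import cv2, numpy as np
t=cv2.imread("pics/top0.png"); s=cv2.imread("pics/side0.png")
def c(im,x,y,w,h,k=5):
    o=cv2.resize(im[y:y+h,x:x+w],None,fx=k,fy=k,interpolation=cv2.INTER_CUBIC)
    o=cv2.convertScaleAbs(o,alpha=1.6,beta=15)
    for i in range(0,w,10):
        cv2.line(o,(i*k,0),(i*k,4 if (x+i)%50 else 12),(0,255,255),1)
        if (x+i)%20==0: cv2.putText(o,str(x+i),(i*k,14),0,.35,(0,255,255),1)
    for j in range(0,h,10):
        if (y+j)%20==0: cv2.putText(o,str(y+j),(0,j*k+4),0,.35,(0,255,255),1)
        cv2.line(o,(0,j*k),(4,j*k),(0,255,255),1)
    return o
# panels 400x300
a=c(t,320,220,80,60+30,5)[:,:400]; 
A=np.zeros((600,800,3),np.uint8)
A[:450,:400]=c(t,330,220,80,90)
A[:450,400:]=c(s,350,150,80,90)
cv2.imwrite("pics/c1.png",A[:450])
B=np.zeros((600,800,3),np.uint8)
B[:300,:250]=c(t,430,210,50,60); B[:300,270:520]=c(s,380,155,50,60)
B[300:,:400]=c(t,185,200,80,60);B[170:600,420:800]=c(s,236,260,76,86)
cv2.imwrite("pics/c2.png",B)
E
```

```text
(no output)
```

View pics/c1.png

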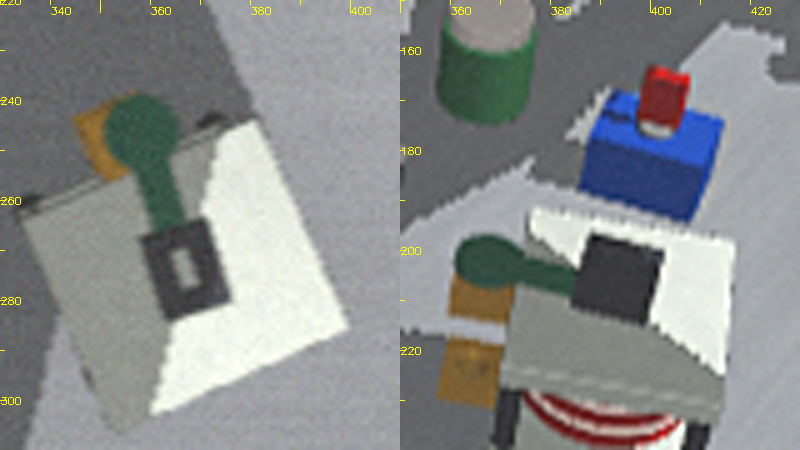

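View pics/c2.png

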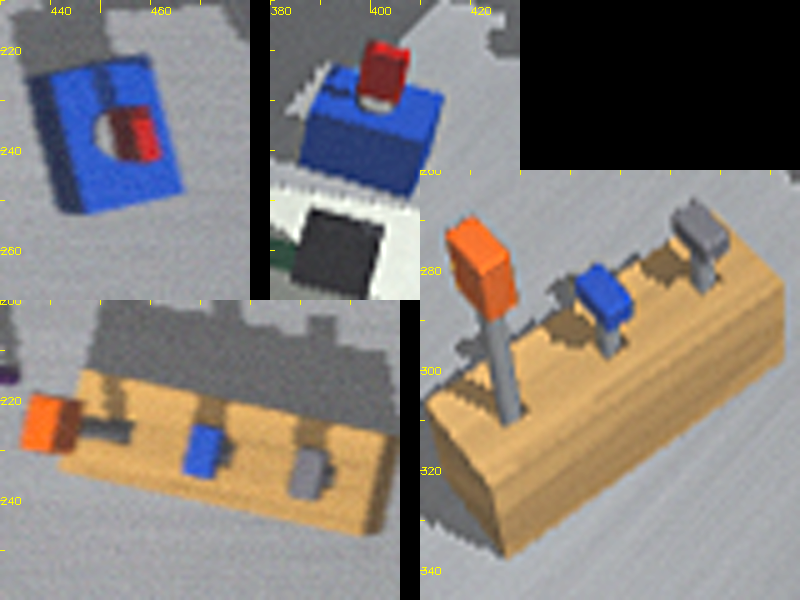

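The crops confirm the choice: orange grip at (194,225) on a steel shaft in the rack's end hole, red bow at (459,237). The lock top is at (367,273.6) and the cam disc at (358.6,247). Next I fit poses to these corners.

```bash
cat > h.py <<'E'
import numpy as np, cv2
from scipy.optimize import least_squares
from station import env,set_gripper,viewer,workorder
P={n:viewer.camera_params(n) for n in("top","side")}
def proj(n,p):
    c=P[n];T=np.array(c["pose"]);q=(np.atleast_2d(p)-T[:3,3])@T[:3,:3]
    return np.c_[c["cx"]+c["fx"]*q[:,0]/-q[:,2],c["cy"]+c["fy"]*q[:,1]/q[:,2]]
def ray(n,u,z):
    c=P[n];T=np.array(c["pose"]);d=T[:3,:3]@[(u[0]-c["cx"])/c["fx"],-(u[1]-c["cy"])/c["fy"],-1]
    return T[:3,3]+d*(z-T[2,3])/d[2]
def wpt(p,l):
    c,s=np.cos(p[2]),np.sin(p[2]);l=np.atleast_2d(l).astype(float)
    return np.c_[p[0]+c*l[:,0]-s*l[:,1],p[1]+s*l[:,0]+c*l[:,1],l[:,2]]
def fit(obs,p0):  # obs: (cam,local xyz,pixel)
    f=lambda p:np.concatenate([(proj(n,wpt(p,l))-u)[0] for n,l,u in obs])
    r=least_squares(f,p0,loss="soft_l1");return r.x,f(r.x).reshape(-1,2)
def quat(yaw): # tool down, tool y (closing line) at angle yaw from world y
    # x axis of tool at angle yaw; z down
    c,s=np.cos(yaw/2),np.sin(yaw/2);return np.array([c,s,0,0])
E
python3 - <<'E'
from h import *
np.set_printoptions(precision=1,suppress=True)
def box(n,z,hx,hy,px): return [(n,[sx*hx,sy*hy,z],u) for (sx,sy),u in px]
L=[]
# carrier: x axis guess: from lock to cam
lk=ray("top",(367,273.6),145);cm=ray("top",(358.6,246.8),126);print("lock",lk,"cam",cm,np.linalg.norm((cm-lk)[:2]))
print("lock side",ray("side",(402,205.5),145),"cam side",ray("side",(367.3,202),126))
for u in[(334.4,263),(381,244),(400,285.4),(354,306.4)]: print(ray("top",u,120))
for u in[(376,192),(417,198),(414.5,225.5)]: print("s",ray("side",u,120))
print("key top",[ray("top",u,85) for u in[(456.6,231.6),(460,231.2),(462,241.6),(458.6,242.4)]],ray("top",(459.3,236.7),85))
print("block",[ray("top",u,45) for u in[(439,224),(460,221),(467,248),(447,252.6)]])
print("block s",[ray("side",u,45) for u in[(393,168.5),(414.5,174),(409,184.5),(388,179)]])
print("grip",[ray("top",u,174) for u in[(191.6,219),(199,219.6),(196.6,230.6),(189.4,229.6)]])
print("grip s",[ray("side",u,174) for u in[(241.4,273.2),(247,269.6),(254.2,277.6)]],ray("side",(254.4,310.4),60))
print("rack",[ray("top",u,60) for u in[(202.6,213.6),(264.6,227.4),(258,246.6),(197,233.6)]])
print("rack s",[ray("side",u,60) for u in[(236,307),(250.4,321),(309,284),(291.4,266)]])
E
```

```text
lock [431.3 -42.2 145. ] cam [487.9 -25.3 126. ] 59.13378375330092
lock side [410.6 -44.9 145. ] cam side [489.8 -22.2 126. ]
[451.   27.9 120. ]
[494.9 -76.2 120. ]
[ 404.4 -118.6  120. ]
[357.2 -16.8 120. ]
s [496.  -73.6 120. ]
s [ 404.5 -119.2  120. ]
s [365.  -29.7 120. ]
key top [array([ 526.3, -259.4,   85. ]), array([ 527.4, -267.4,   85. ]), array([ 503.2, -271.6,   85. ]), array([ 501.2, -263.5,   85. ])] [ 514.5 -265.5   85. ]
block [array([ 545. , -230.3,   45. ]), array([ 553.3, -282.3,   45. ]), array([ 487.6, -298. ,   45. ]), array([ 475.6, -248.8,   45. ])]
block s [array([ 551.6, -279.4,   45. ]), array([ 487.6, -297. ,   45. ]), array([ 477. , -242.2,   45. ]), array([ 537.5, -225.3,   45. ])]
grip [array([541.3, 332.9, 174. ]), array([540.3, 317.2, 174. ]), array([517., 321., 174.]), array([518.9, 336.3, 174. ])]
grip s [array([540.8, 335.3, 174. ]), array([538.8, 323.2, 174. ]), array([515.5, 327.4, 174. ])] [525.1 333.9  60. ]
rack [array([559.3, 346.7,  60. ]), array([528.7, 195.7,  60. ]), array([482.6, 209.9,  60. ]), array([511. , 357.5,  60. ])]
rack s [array([560., 352.,  60.]), array([514.3, 355.4,  60. ]), array([479. , 214.8,  60. ]), array([540.6, 202.5,  60. ])]
```

```bash
cat >> h.py <<'E'
def go(xy,tipz,yaw,off=80): # joint move choosing yaw exactly
    p=[xy[0],xy[1],tipz+off]; q=env.ik(p,quat(yaw)); return q
def st(m=""):
    s=env.read_state();print(m,"t%.1f"%s["time_s"],np.round(s["tool_pos"],1),"F",np.round(s["force"],1),"w%.1f g%.1f"%(s["width"],s["grip_force"]),"q6 %.2f"%s["qpos"][5])
    return s
E
python3 - <<'E'
from h import *
K=(514.7,-265);yaw=0.2
q=go(K,130,yaw+np.pi);print(q)
if q[5]>0: q[5]-=np.pi
env.move_joints(q);st("above")
set_gripper(45)
env.move_l([*K,53+80],rate=120,f_stop=15);st("down")
set_gripper(0);s=st("grip")
cv2.imwrite("pics/t1.png",viewer.camera("top"));cv2.imwrite("pics/s1.png",viewer.camera("side"))
E
```

```text
[-4.96024395e-01  4.78098736e-01  1.79600635e+00 -4.44089210e-16
  8.67487568e-01 -2.26682072e+00]
above t2.0 [ 514.7 -265.4  210.1] F [ 0.6 -0.5 -0.1] w87.6 g0.0 q6 -2.27
down t3.6 [ 515.  -265.2  133.3] F [ 0.4 -0.6  0.2] w44.8 g0.0 q6 -2.27
grip t4.3 [ 514.8 -265.   133.2] F [-0.2  1.2  2.7] w10.0 g30.0 q6 -2.27
```

```bash
python3 - <<'E'
from h import *
np.set_printoptions(precision=2,suppress=True)
im=cv2.imread("pics/top0.png");g=cv2.cvtColor(im,cv2.COLOR_BGR2GRAY).astype(float)
r=g[262:286,356:378].astype(int);print(r)
print("lock side",ray("side",(393.2,205.3),145))
s=env.read_state();p=s["tool_pos"]
env.move_l([p[0],p[1],280],rate=150);st("lift")
q=env.ik([429,-44,280],quat(0.29+np.pi))
if q[5]>0:q[5]-=np.pi
env.move_joints(q);st("over lock")
cv2.imwrite("pics/t2.png",viewer.camera("top"));cv2.imwrite("pics/s2.png",viewer.camera("side"))
A=[]
for n,x,y in(("t2",335,230),("s2",350,150)):
    A.append(cv2.convertScaleAbs(cv2.resize(cv2.imread(f"pics/{n}.png")[y:y+80,x:x+80],None,fx=5,fy=5,interpolation=2),alpha=1.6,beta=15))
cv2.imwrite("pics/c3.png",np.hstack(A))
E
```

```text
[[ 85  82  81  57  40  37  39  38  36  36  46  72  85  85 120 140 140 138
  138 140 141 139]
 [ 80  84  89  71  52  41  42  42  40  39  44  67  76  67  71 110 140 138
  140 140 138 142]
 [ 83  85  85  69  51  40  38  33  38  40  41  43  37  32  32  72 118 139
  139 138 139 137]
 [ 84  83  88  80  56  42  35  33  31  28  31  32  27  33  29  53 109 142
  138 142 139 138]
 [ 87  85  82  67  46  33  29  33  25  30  28  34  36  34  31  42 103 140
  141 139 139 139]
 [ 79  65  47  28  27  25  28  34  32  31  32  33  34  32  29  34  74 122
  140 141 138 142]
 [ 83  69  42  27  34  35  33  36  25  33  31  31  32  33  33  33  64 118
  143 141 138 140]
 [ 82  81  57  34  34  33  32  29  31  37  48  42  32  31  31  30  43 110
  141 141 140 141]
 [ 82  79  61  35  34  28  26  35  52  73  81  64  36  31  30  25  36  73
  122 141 138 140]
 [ 83  83  67  38  30  32  30  35  63  85  84  67  39  29  33  37  34  65
  117 143 143 142]
 [ 84  83  69  48  31  35  32  35  48  74  85  83  54  32  26  31  31  49
  112 137 143 143]
 [ 81  86  84  58  32  31  36  30  45  74  85  84  68  43  31  35  31  44
   
[... 612 characters left out ...]
 32  33  31  32  33  32  39  42  48
   55  79 110 135]
 [ 85  83  82  80  82  67  41  32  30  37  29  30  30  34  34  51  76  94
  117 139 142 138]
 [ 81  83  83  83  85  78  61  29  30  32  38  40  53  77 100 123 134 141
  138 143 146 146]
 [ 89  84  87  81  81  82  62  42  35  50  77 112 134 140 142 144 144 142
  141 144 146 144]
 [ 85  81  83  86  84  80  83  68  77 115 141 138 146 147 144 145 146 142
  145 139 143 143]
 [ 82  86  88  81  81  86  82  88 112 139 145 142 144 148 146 145 147 140
  144 144 143 145]]
lock side [426.98 -32.46 145.  ]
lift t5.5 [ 514.3 -264.8  279.1] F [ 0.3  0.2 -0.5] w10.1 g30.0 q6 -2.27
over lock t6.5 [430.  -44.5 280.2] F [ 0.3 -0.5 -1.2] w9.5 g30.0 q6 -1.99
```

View pics/c3.png

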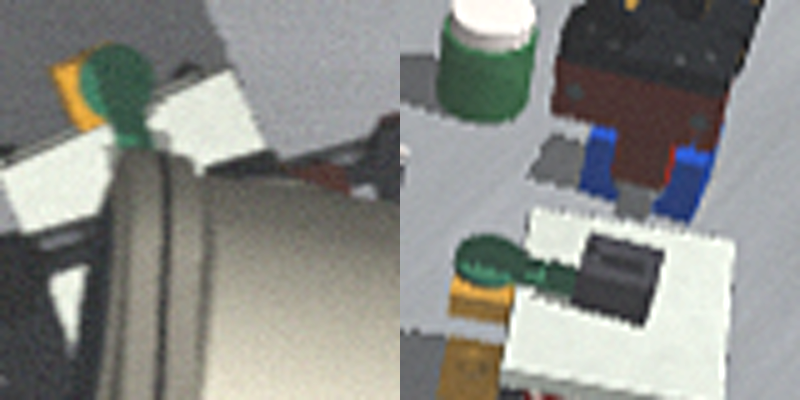

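```bash
python3 - <<'E'
from h import *
np.set_printoptions(precision=2,suppress=True,linewidth=150)
g=cv2.cvtColor(cv2.imread("pics/top0.png"),cv2.COLOR_BGR2GRAY).astype(float)
x0,y0=363,268;w=np.clip(g[y0:y0+11,x0:x0+8]-38,0,None);m=cv2.moments(w)
c=np.array([m["m10"]/m["m00"]+x0,m["m01"]/m["m00"]+y0]);a=.5*np.arctan2(2*m["mu11"],m["mu20"]-m["mu02"])
d=np.array([np.cos(a),np.sin(a)])*3
v=(ray("top",c+d,145)-ray("top",c-d,145))[:2];print("top slot",c,ray("top",c,145),"yaw",np.arctan(v[1]/v[0]))
# lock top outline in t0: dark blob
mk=((g<60)).astype(np.uint8)[262:286,356:378]
hs=cv2.cvtColor(cv2.imread("pics/s2.png"),cv2.COLOR_BGR2GRAY)
print(hs[194:218,384:406])
for z in(172,145):print("foot proj",z,proj("side",[430,-44.5,z]),proj("side",[[*ray("top",c,145)]]))
k=env.read_state();s2=cv2.imread("pics/s2.png")
print(hs[176:198,386:412]);print((s2[176:198,386:412,2].astype(int)-s2[176:198,386:412,0]))
E
```

```text
top slot [366.49 273.25] [432.   -41.12 145.  ] yaw 0.36578697064410765
[[132 136 135 137 139 150 134 131 117 125 101 129 111  90  77 104  92 103 102 103  73  68]
 [132 135 135 140 130 141 143 140 142 143 141 153 138 136 120 126  99 124 111 109 102 110]
 [131 135 139 133  87 111 118 125 133 143 142 140 141 140 141 140 138 154 136 135 118 128]
 [133 134 142  97  32  27  46  64  89 118 118 117 133 144 145 144 143 139 141 141 143 143]
 [132 136 146  56  30  41  41  40  35  32  46  44  88 115 122 119 135 145 142 142 141 139]
 [134 138 138  42  20  36  47  46  46  43  42  40  32  34  48  47  90 116 116 142 142 139]
 [137 142  96  31  31  33  40  44  45  44  43  47  44  43  39  40  32  28  46 143 141 140]
 [143 150  64  39  42  47  29  27  30  31  37  39  41  40  42  44  40  36  47 144 141 142]
 [122 144  60  39  40  44  35  29  26  27  31  26  30  32  35  42  45  34  75 144 141 142]
 [ 46  99  41  43  44  44  44  38  37  31  32  29  28  27  32  42  41  28 132 144 140 139]
 [ 32  28  32  40  42  46  45  46  48  44  41  38  34  33  32  44  38  37 149 145 139 139]
 [ 36  30  30  31  32  36  
[... 5838 characters left out ...]
-47  -47  -45  -58   -8    0   -4]
 [   3    0    0   -2   -3   -2   -3   -3   -4   -5   -4   -2   -4   -3  -13   -8  -15  -18  -31  -45  -47  -49  -43   -2   -4   -4]
 [   3    4    5    3    3    1    0   -1    0   -3   -2    0   -3   -5   -5   -3   -4   -1   -5  -17  -16  -34  -12   -2   -5   -6]
 [   2    3    5    5    4    3    3    1    3    3    1    1    1   -1    0    0   -2   -1   -3   -2   -1  -15   -4   -3   -5   -6]
 [   2    3    0    2    3    3    3    3    4    3    4    5    3    4    4    2    3    5    1    2    1    0   -1   -4   -3   -5]
 [   3    1   -6   -5   -4   -2   -1    3    1    2    1    4    4    4    4    3    3    5    4    2    2    4    3    2    0    0]]
```

The side view shows the held key blade at about (396.3,192), which agrees with forward kinematics. The slot mouth is at about (394.4,202.6). I estimate the lock at (430.5,-43.7) with yaw 0.31, and insert with a guarded spiral search.

```bash
python3 - <<'E'
from h import *
print(ray("side",(394.4,202.6),145))
C=np.array([430.5,-43.7]);yaw=0.31+np.pi
u=np.array([np.cos(.31),np.sin(.31)]);v=np.array([-u[1],u[0]])
env.move_l([*C,262],quat(yaw),rate=80);st("start")
ok=False
for a,b in[(0,0),(0,1.5),(0,-1.5),(1.5,0),(-1.5,0),(1.5,1.5),(1.5,-1.5),(-1.5,1.5),(-1.5,-1.5),(0,3),(0,-3),(3,0),(-3,0)]:
    p=C+a*u+b*v
    env.move_l([*p,256],rate=60)
    hit=env.move_l([*p,245],rate=40,f_stop=6)
    s=st(f"{a,b} hit {hit}")
    if s["tool_pos"][2]<248.5: ok=True;break
print(ok)
cv2.imwrite("pics/s3.png",viewer.camera("side"))
E
```

```text
[429.44817688 -42.40656945 145.        ]
start t6.9 [430.5 -44.1 261.6] F [-0.7  0.5  0.2] w9.6 g30.0 q6 -2.01
(0, 0) hit False t7.6 [430.3 -43.6 244.7] F [ 0.4 -0.1 -1.3] w10.0 g30.0 q6 -2.01
True
```

```bash
python3 - <<'E'
from h import *
s=env.read_state();p=s["tool_pos"]
h=env.move_l([430.5,-43.7,226],rate=30,f_stop=15);s=st(f"seat {h}")
print(s["wrist_torque"])
cv2.imwrite("pics/s4.png",viewer.camera("side"))
a=cv2.convertScaleAbs(cv2.resize(cv2.imread("pics/s4.png")[150:230,350:430],None,fx=5,fy=5,interpolation=2),alpha=1.6,beta=15)
cv2.imwrite("pics/c4.png",a)
E
```

```text
seat True t8.1 [430.9 -43.6 232.4] F [-0.2  1.5  3.9] w10.2 g30.0 q6 -2.01
[ 0.18511924 -0.08498041  0.01862457]
```

View pics/c4.png

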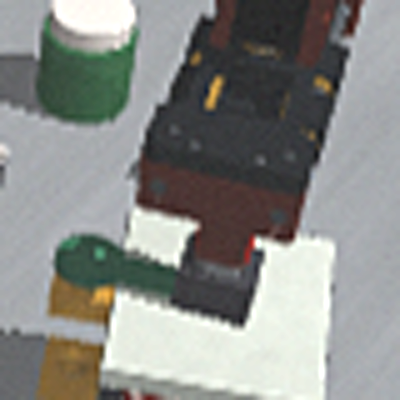

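The key is in the slot, with its collar close above the lock top at about (394,202) px. The TCP is 3 mm higher than expected, so I press further and then turn.

```bash
python3 - <<'E'
from h import *
for dx in(0,):
    h=env.move_l([430.5,-43.7,227],rate=25,f_stop=25);s=st(f"seat {h}")
    env.hold(.2);s=st()
z=s["tool_pos"][2]
for k in range(2):
    env.move_l([430.5,-43.7,z],quat(.31+np.pi-.35*(k+1)),rate=40);s=st("turn");print(s["wrist_torque"])
E
```

```text
seat True t8.4 [431.4 -43.5 231.4] F [-0.8  1.2  4.6] w9.8 g30.0 q6 -2.01
 t8.6 [431.4 -43.5 231.4] F [-0.6  0.2  4.8] w9.8 g30.0 q6 -2.01
turn t9.1 [431.  -43.6 231.4] F [ 1.4  3.  -0.1] w9.6 g30.0 q6 -1.66
[ 0.58672929 -0.50630166  0.01356139]
turn t9.6 [430.9 -43.7 231.4] F [2.9 2.  1. ] w10.3 g30.0 q6 -1.31
[ 0.32455146 -0.70655232  0.01835463]
```

```bash
python3 - <<'E'
from h import *
h=env.move_l([430.5,-43.7,227],rate=25,f_stop=25);s=st(f"seat {h}");z=s["tool_pos"][2]
for y in(-.7,-1.0,-1.15,-1.25,-1.32,-1.38):
    env.move_l([430.5,-43.7,z],quat(y+np.pi),rate=40);s=st("turn %.2f"%y);print(s["wrist_torque"])
    if abs(s["wrist_torque"][2])>.8: break
h=env.move_l([430.5,-43.7,226],rate=25,f_stop=25);s=st(f"seat {h}")
cv2.imwrite("pics/s5.png",viewer.camera("side"));cv2.imwrite("pics/t5.png",viewer.camera("top"))
A=[]
for n,x,y in(("t5",335,230),("s5",350,150)):
    A.append(cv2.convertScaleAbs(cv2.resize(cv2.imread(f"pics/{n}.png")[y:y+80,x:x+80],None,fx=5,fy=5,interpolation=2),alpha=1.6,beta=15))
cv2.imwrite("pics/c5.png",np.hstack(A))
E
```

```text
seat True t9.8 [431.5 -43.9 230.1] F [-0.7  0.5  5.1] w9.9 g30.0 q6 -1.31
turn -0.70 t10.3 [430.8 -43.9 230.2] F [ 2.6 -1.4  0.7] w10.0 g30.0 q6 -1.00
[-0.11595325 -0.75343322  0.07071216]
turn -1.00 t10.7 [430.5 -43.8 230.2] F [ 4.1 -2.4  2.7] w9.7 g30.0 q6 -0.70
[-0.43374059 -0.67178701  0.07690413]
turn -1.15 t11.0 [430.4 -43.8 230.2] F [ 1.3 -1.6  3.8] w9.9 g30.0 q6 -0.55
[-0.44954576 -0.48347645  0.01439305]
turn -1.25 t11.3 [430.4 -43.7 230.1] F [ 1.1 -2.   4.8] w9.6 g30.0 q6 -0.45
[-0.4261388  -0.42032908 -0.02097643]
turn -1.32 t11.5 [430.3 -43.7 230.1] F [ 1.1 -1.4  5.5] w9.8 g30.0 q6 -0.38
[-0.36807001 -0.27675854  0.09465632]
turn -1.38 t11.8 [430.2 -43.6 230.1] F [ 0.7 -1.7  6.1] w10.1 g30.1 q6 -0.32
[-0.27885212 -0.22185743  0.52575736]
seat True t12.0 [430.4 -43.7 229. ] F [-2.8  0.8 12.1] w9.9 g44.4 q6 -0.33
```

View pics/c5.png

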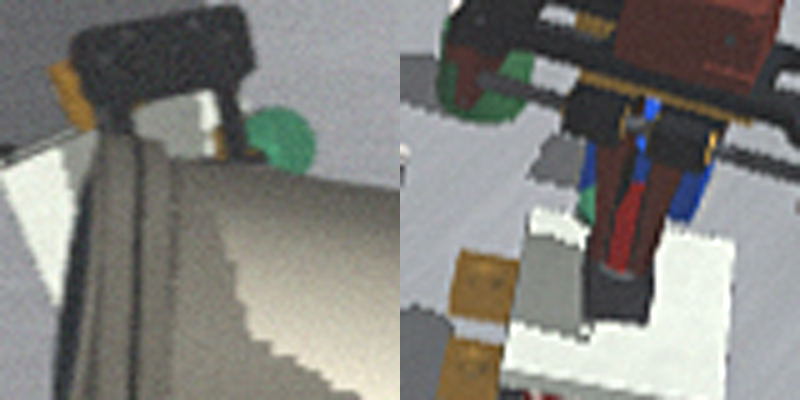

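The key is seated (TCP 229.0 against 229.2 expected) and the torque rose at the stop. The cam disc is now at about (391,258) px in the top view, off the bushing. I release the key and fetch the rod.

```bash
python3 - <<'E'
from h import *
set_gripper(35);s=st("open");p=s["tool_pos"]
env.move_l([p[0],p[1],330],rate=150)
R=(529.5,327.5);yaw=-0.18+np.pi
q=env.ik([*R,300],quat(yaw));print(q)
if q[5]>0.8:q[5]-=np.pi
env.move_joints(q);st("over rod")
cv2.imwrite("pics/s6.png",viewer.camera("side"));
set_gripper(45)
env.move_l([*R,218],rate=100,f_stop=12);st("down")
cv2.imwrite("pics/t6.png",viewer.camera("top"))
A=[]
for n,x,y in(("t6",180,180),("s6",350,150)):
    A.append(cv2.convertScaleAbs(cv2.resize(cv2.imread(f"pics/{n}.png")[y:y+80,x:x+80],None,fx=5,fy=5,interpolation=2),alpha=1.6,beta=15))
cv2.imwrite("pics/c6.png",np.hstack(A))
E
```

```text
open t12.7 [430.9 -43.9 228.5] F [-0.2  0.  -0.1] w35.2 g0.0 q6 -0.32
[ 5.34802639e-01  4.22546263e-01  1.63759300e+00 -4.44089210e-16
  1.08145340e+00 -8.55993688e-01]
over rod t14.9 [529.6 326.4 299.9] F [-0.3 -0.4 -0.6] w35.1 g0.0 q6 -0.86
down t16.3 [529.9 327.7 218.5] F [ 0.6 -0.7  0.2] w44.8 g0.0 q6 -0.86
```

View pics/c6.png

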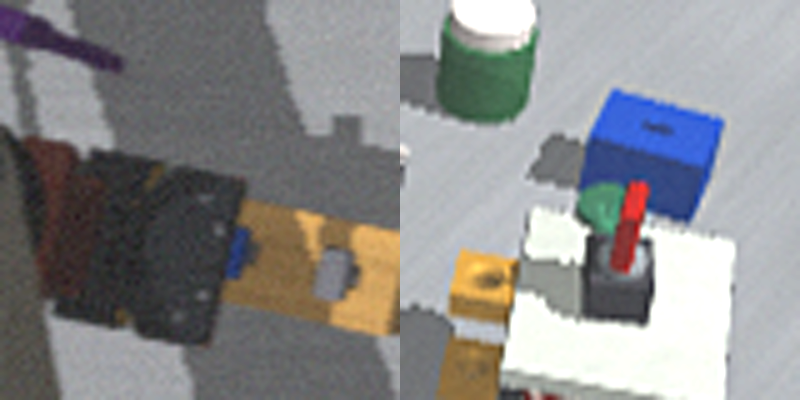

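The key stands seated in the lock with the cam off the bushing. The upper bore shows at about (367.6,205.6) in the side view. I grip the rod, lift it and locate the bore.

```bash
python3 - <<'E'
from h import *
np.set_printoptions(linewidth=160)
set_gripper(0);st("grip")
env.move_l([529.5,327.5,300],rate=120);st("lift")
g=cv2.cvtColor(cv2.imread("pics/t6.png"),cv2.COLOR_BGR2GRAY);print(g[236:262,342:368])
g=cv2.cvtColor(cv2.imread("pics/s6.png"),cv2.COLOR_BGR2GRAY);print(g[198:216,358:376])
print(proj("top",[487.1,-18.5,120]),proj("side",[487.1,-18.5,120]))
E
```

```text
grip t17.0 [529.8 328.3 218.2] F [-1.   4.  -2.6] w13.9 g30.0 q6 -0.86
lift t17.8 [529. 327. 299.] F [-0.6  0.2 -0.3] w14.0 g30.0 q6 -0.86
[[ 58  57  62  64  59  57  59  62  58  55  59  58  62  58  57  57  57  59  53  58  57  58  61  57  60  60]
 [ 58  60  61  58  59  64  60  61  56  60  59  59  62  62  61  57  56  59  56  60  60  59  59  58  55  58]
 [ 60  59  52  57  56  62  59  60  60  56  59  58  58  61  60  54  65  64  61  59  57  57  53  61  63  61]
 [ 57  51  62  60  59  61  57  59  56  59  51  60  63  75  76  84  97  81  59  54  57  59  63  59  58  56]
 [ 61  60  59  57  56  60  57  61  53  51  54  70  81  91  97 108 107  91  69  59  57  56  56  60  59  62]
 [ 61  57  59  57  57  54  60  58  58  71  91  98  99 103 106 106 104  93  72  59  54  56  53  58  53  58]
 [ 58  62  62  61  61  63  60  67  89 101 106 106 109 101 104 107 108 103  87  67  55  59  58  61  57  58]
 [ 59  60  56  65  73  79  87 101 104 106 103 105 101 104 103 105 105 107  92  65  59  60  58  58  57  60]
 [ 59  58  57  66  87 102 103 102 107 106 102  92  83  83  91  97  99 103 100  80  60  57  62  57  58  61
[... 2532 characters left out ...]
73  72  68  76  99 113  70  79  77  77]
 [107 106  94  99 100 110 107 111 103 106 105 111 108 109  83 119 114 114]
 [111  99  63  69  72  86  89  94  96 101 104 109 102 109  79 162 157 158]
 [113 101  65  62  69  60  64  61  65  69  79  85  85  94  67 167 153 150]
 [115  98  63  64  66  66  66  69  67  61  64  64  63  57  72 166 152 151]
 [ 96  96  71  68  63  63  67  67  66  66  66  65  64  48 110 157 152 150]
 [ 57  88  93  94  85  82  77  74  67  65  64  59  57  40 146 155 151 150]
 [ 59  58  95 114 115 104 107  97  89  89  81  75  74  49 162 155 151 150]
 [ 60  61  54 112 111 110 110 112 110 111 113 103 103  65 168 153 150 149]]
[[355.30347474 247.05446058]] [[367.15011827 205.08178467]]
```

```bash
python3 - <<'E'
from h import *
print(ray("top",(355,247.4),120),ray("side",(367.5,205.5),120))
env.move_l([529.5,327.5,365],rate=150)
env.reach([486.7,-18.3,365],quat(-.18+np.pi));st("over")
env.move_l([486.7,-18.3,350],rate=60);env.hold(.3);st()
A=[]
for n,x,y in(("top",315,210),("side",330,145)):
    im=viewer.camera(n);cv2.imwrite(f"pics/{n}7.png",im)
    A.append(cv2.convertScaleAbs(cv2.resize(im[y:y+80,x:x+80],None,fx=5,fy=5,interpolation=2),alpha=1.6,beta=15))
cv2.imwrite("pics/c7.png",np.hstack(A))
for z in(142,180,220):print(proj("side",[486.7,-18.3,z]))
E
```

```text
[486.31952933 -17.82549282 120.        ] [485.63100029 -17.78524271 120.        ]
over t19.7 [487.1 -17.7 364.9] F [ 0.3 -0.2 -1.1] w13.9 g30.0 q6 -1.45
 t20.4 [486.8 -18.3 350.2] F [ 0.2 -0.4 -1.2] w14.0 g30.0 q6 -1.45
[[368.20959053 198.52207868]]
[[369.95679037 186.44318601]]
[[371.9137417  172.91422128]]
```

View pics/c7.png

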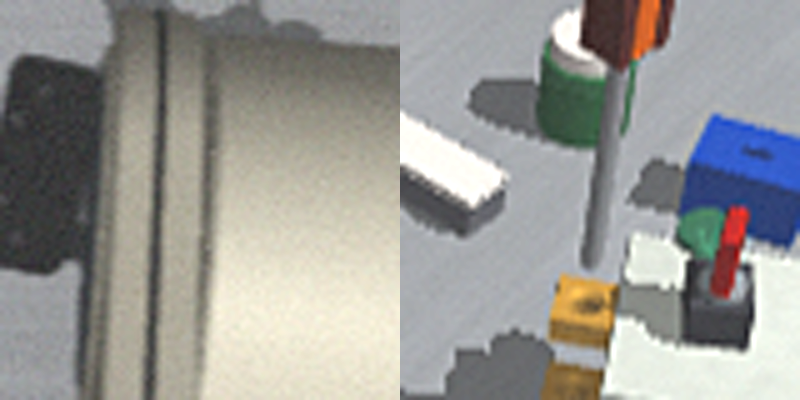

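The rod foot shows at (368.3,198.5) px in the side view, against (368.2,198.5) predicted, and the bore is directly below it. I descend under force guard.

```bash
python3 - <<'E'
from h import *
C=np.array([486.4,-18.1])
for a,b in[(0,0),(2,0),(-2,0),(0,2),(0,-2)]:
    p=C+[a,b];env.move_l([*p,342],rate=60)
    h=env.move_l([*p,305],rate=30,f_stop=6);s=st(f"{a,b} {h}")
    if s["tool_pos"][2]<312:break
E
```

```text
(0, 0) False t22.2 [486.5 -18.1 305.2] F [-0.1  0.6 -1.1] w13.9 g30.0 q6 -1.45
```

```bash
python3 - <<'E'
from h import *
h=env.move_l([486.4,-18.1,236],rate=30,f_stop=6);s=st(f"{h}");print(s["wrist_torque"])
env.hold(.5);st()
A=[]
for n,x,y in(("side",330,145),("top",315,210)):
    im=viewer.camera(n);cv2.imwrite(f"pics/{n}8.png",im)
    A.append(cv2.convertScaleAbs(cv2.resize(im[y:y+100,x:x+80],None,fx=5,fy=5,interpolation=2),alpha=1.6,beta=15))
cv2.imwrite("pics/c8.png",np.hstack(A))
E
```

```text
False t24.6 [486.5 -18.1 236.1] F [-0.7 -0.5 -1.6] w13.6 g30.0 q6 -1.45
[ 0.11187424 -0.13483838 -0.03023951]
 t25.1 [486.4 -18.1 236. ] F [ 0.3 -0.3 -1.6] w14.0 g30.0 q6 -1.45
```

View pics/c8.png

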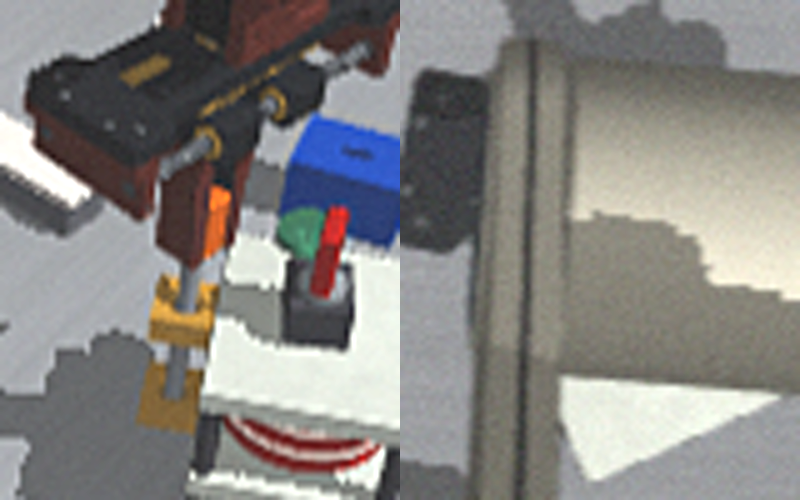

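The side view shows the shaft passing through both bushings (upper at about (366,204) px, lower at about (365,223) px). Contact force is near zero and the key and cam are unchanged. By kinematics the foot is about 28 mm above the bench, 17 mm below the lower bushing.

```bash
python3 -c "
from station import workorder
print(workorder.sign_off())"
```

```text
the job is handed in; nothing more can be done
None
```

The job is handed in: the key is fully in the lock and turned to its stop, the cam is off the bushing, and the rod is held upright through both bushings, its foot about 28 mm above the bench by arm position (not seen directly), at about 25 s of the 72 s allowed.

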